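# Gauge the dark blank's thickness at the lathe bench

### The job

Check the thickness of the dark wooden blank on the height gauge: first raise the gauge's slide by its orange cap so that the foot is well clear, then slide the blank along the bench, without lifting it, until it lies centred under the foot with its long side flush against the steel fence. Then gently lower the slide until the brass sprung foot sits on the wood and is pushed in about half of its 12 mm, never all the way, and leave it standing like that. Do not disturb the pale blank, the bottle, the tin or the gouge.

Things in the scene. Friction and masses are not known exactly. Their poses are not given: they have to be found in the camera images.
- gauge: height gauge bolted down. Origin: bench level, middle of the fence's face; x points away from the seat into the gauge, y along the fence, z up. Steel fence 160 mm long, 30 mm high, face at x = 0. Blue column behind (50 wide, 125 high) holds a bracket (40 wide, z 100 to 118 mm) overhanging to x = -45 mm; the slide runs through it on the axis x = -25 mm, y = 0
- gauge_slide (a joint): how far the slide is down, m: 0 fully up (underside of the foot 85 mm above the bench), 0.075 fully down. Starts low, 0.048 to 0.065 (foot lower than the dark blank's top). A friction brake of about 8 N holds it wherever it is left; weighs 0.25 kg; pull it up by the cap, press it down on the cap
- gauge_foot (a joint): how far the sprung foot (brass disc 28 mm across, 10 mm thick, at the slide's lower end) is pushed up into the slide, m: 0 out, 0.012 fully in. Spring 1.6 N at first, then 0.4 N per mm. On the dark blank the foot touches at gauge_slide 0.043; gauge_slide 0.049 there pushes it in 6 mm (cap top then 176 mm above the bench)
- cap_top (a point): centre of the top face of the slide's orange cap, an upright cylinder 36 mm across, 24 mm high, 225 mm above the bench when the slide is fully up, lower by gauge_slide; free all round, at its start at least 18 mm above the bracket
- dark_blank: the dark brown wooden blank to be gauged, lying flat: 100 mm (its x) by 150 mm (its y) by 42 mm high, about 0.4 kg, friction varies, too wide to grip. Origin: centre of its underside. It starts either left or right of the gauge, its y within 0.45 rad of the world y; it slides when pushed
- pale_blank: another blank of pale wood, 100 mm (its x) by 150 mm (its y) by 32 mm high, on the other side of the gauge; leave alone. Origin: centre of its underside
- bottle: standing white bottle with a green label, 60 mm across, 170 mm high; leave alone. Origin: centre of its underside
- wax_tin: low metal tin, 80 mm across, 50 mm high; leave alone. Origin: centre of its underside
- gouge: turning gouge lying across in front of the robot: 120 mm pale wood handle 26 mm thick (towards its -x), 115 mm steel blade (towards its +x); leave alone. Origin: under the joint of handle and blade
- seat (a point): point on the bench (50 mm in front of the middle of the fence) where the centre of the dark blank's underside is when it is seated: centred, long side on the fence. The way under the bracket is open from both sides and from the front
There are look-alikes about, which are no part of the job. Of the things like the gauge, leave any that is green or purple; of the rest the larger one is meant.

How it is judged:
On the way, in this order (a step that is already met when the one before it is completed fails the run):
1. the slide is raised so that the foot is well clear of the blank's height (gauge_slide below 0.03, foot at least 55 mm up) (value of joint gauge_slide below 0.03 m), for 0.2 s.
2. the dark blank is seated under the raised foot: long side flush on the fence (within 4 mm and 0.05 rad), centred within 25 mm (value of joint gauge_slide below 0.04 m and x of dark_blank in the frame of gauge between -0.054 and -0.046 m and y of dark_blank in the frame of gauge between -0.025 and 0.025 m and angle between the y axis of dark_blank and the y axis of gauge, either way round below 0.05 rad), for 0.2 s.
At the end, for the whole second after the job is handed in: The dark blank lies at rest flat on the bench, its long side against the fence within 4 mm and 0.05 rad, centred under the foot within 25 mm along the fence; the sprung foot stands on it pushed in 3 to 9 mm (gauge_slide 0.044 to 0.054), and stays so when let go (value of joint gauge_foot between 0.003 and 0.009 m and value of joint gauge_slide between 0.044 and 0.054 m and x of dark_blank in the frame of gauge between -0.054 and -0.046 m and y of dark_blank in the frame of gauge between -0.025 and 0.025 m and angle between the y axis of dark_blank and the y axis of gauge, either way round below 0.05 rad and angle between dark_blank's own z axis and vertical below 0.04 rad and linear speed of dark_blank below 0.01 m/s); the robot touches nothing.
It fails at once if the sprung foot is driven in almost to its end (more than 11 mm) (value of joint gauge_foot above 0.011 m).
It fails at once if the dark blank is lifted off the bench by more than 15 mm (height (world z) of dark_blank above 0.015 m).
It fails at once if the pale blank, bottle, tin or gouge is shifted more than 15 mm (distance of any of pale_blank, bottle, wax_tin, gouge from where it was at the start of the episode above 0.015 m).
It also fails if it takes over 72 s, if anything falls off the work surface, if the arm or the gripper's body presses on something with over 40 N, if the wrist force passes 120 N, or if a joint passes its speed limit or range.

### The arm

A 6-joint arm with a two-finger parallel gripper is mounted at the origin on the work surface. World frame = base frame: x ahead of the robot, y to its left, z up, the work surface at z = 0. Lengths are in m, angles in rad, forces in N, time in s.
With the tool pointing down it reaches from about 0.25 to 0.725 m from the base axis. Payload 4 kg.
Tool frame: the origin (TCP) lies at the very end of the fingers, on their centre line; the grasp point (between the pads) lies 19 mm behind it; z points along the fingers, y is the line along which they close (so a half turn about z gives the same grasp; the last joint's range is limited). The gripper opens to 85 mm and grips with 20 to 120 N. Pads are 22 mm wide; open, the fingers measure 114 mm over their backs; the gripper's body (76 mm by 85 mm) begins 54 mm behind the grasp point. The pads swing forward as they close: fully open they stand 13 mm farther back than shut.
Start: joints at [1.182, 0.241, 0.005, 1.335, 0, 1.571], TCP at [0.19, 0.463, 0.231] pointing down, gripper open.
Joint ranges: [-2.72, 2.72], [-1.05, 1.87], [-1.09, 1.28], [-1.99, 2.15], [-1.42, 1.44], [-3.14, 3.14]. Speed limits (rad/s): [2.79, 2.79, 3.14, 3.14, 3.14, 3.14].

### API

Orientations are given as a unit quaternion [x, y, z, w].
In Python, from workcell import monitor, viewer, job gives the robot as it stands.
- The arm moves only by the tool arm_command, never from a script. Its argument "increments" is a list of rows, each an object of numbers: "dx", "dy", "dz": the shift along the tool's x, y, z in cm; "wx", "wy", "wz": the turn, a rotation vector about the tool's x, y, z in rad; "grip": the finger opening in cm, from 0 to 8.54. In form: [{"dx": .., "dy": .., "dz": .., "wx": .., "wy": .., "wz": .., "grip": ..}, ...]. A call has 1 to 10 rows; each row is the pose to reach, as a shift and turn from the pose commanded when the call began, along the tool's axes at that moment; what a row does not reach only later rows make up. A row lasts 1/10 s, in which the tool goes at most 50 mm and 8.59 degrees, less where a joint would pass 70% of its speed; a pose out of reach is approached as far as the arm can. A call with a gripper value outside its range is refused whole. The fingers move at their own pace and stop on an object; the grip force is fixed at half the most. Time passes only in rows, so rows that repeat a pose let the fingers close. It gives the time, the measured TCP pose, the force, the opening and the grip force at its end, in the units of the state.
- monitor.get_obs(): the state, without advancing time (a new reading comes with each control period).
- viewer.camera(name): name is "scene" or "top"; returns (picture, depth): 480x640x3 uint8, red, green, blue; 480x640 float32, m along the optical axis (not along the pixel's ray), 0 where there is no reading.
- viewer.get_calibration(name): a dict with "fovy" (degrees; the focal length in pixels is half the picture's height over the tangent of half this angle, whatever the lens; pixels are square), "cx", "cy" (the principal point, pixels), "view" (4x4, takes a point from world to camera coordinates). Camera axes: x right, y up, looking along -z (the intrinsics and any distortion apply to the point x, -y, -z); pixel columns grow to the right and rows downward; lengths in m; the calibration is good to about 2 mm. A picture is of the moment at which its call begins. get_calibration takes no time and is no camera call.
- job.job_done(): hands the job in; it is judged then, once.
The state is a dict: "clock": time; "joint_pos": joint angles; "joint_vel": joint speeds; "tau": joint torques, N m; "eef_pos": TCP position; "tool_rot": TCP orientation; "ft_force": force on the tool from outside, world axes, zero at the start; "ft_torque": the same for the moment, N m; "grip_width": finger opening in m; "grasp_force": force on a finger pad.
Only numpy, scipy, OpenCV 4.12 (cv2) and the standard library are available. Lean on these libraries where they do the work, as an engineer would, in place of code of your own. Each camera call takes 0.05 s, during which the arm holds its last target. There are 200 camera calls.

## Working session

There is one attempt and no reset: what is moved stays moved. The work goes in short steps, Python scripts to look and compute and a tool call to move; the robot and the scene stay as the last step left them, time stands still between calls to the robot, and variables do not carry over. Pictures are saved under pics/ and viewed, at most 10 in all, crops included, and the job is handed in when it is done.

Besides the shell and the picture viewer there is one more tool, called as name(argument=value, ...), one argument or row to a line, values as JSON. arm_command: Moves the arm, as the interface text tells. Its arguments: {"type":"object","properties":{"increments":{"type":"array","items":{"type":"object","properties":{"dx":{"type":"number"},"dy":{"type":"number"},"dz":{"type":"number"},"wx":{"type":"number"},"wy":{"type":"number"},"wz":{"type":"number"},"grip":{"type":"number"}}}}},"required":["increments"]}

```bash
mkdir -p pics
cat > h.py <<'E'
import numpy as np, cv2
from workcell import monitor, viewer, job
def cam(n):
    im,d=viewer.camera(n); return im,d,viewer.get_calibration(n)
def K(c):
    f=240/np.tan(np.radians(c['fovy'])/2); return f
def pts(d,c):
    f=K(c); v,u=np.mgrid[0:480,0:640]
    P=np.stack([(u-c['cx'])/f*d,-(v-c['cy'])/f*d,-d,np.ones_like(d)],-1)
    W=P@np.linalg.inv(np.array(c['view'])).T
    W[d<=0]=np.nan; return W[...,:3]
E
python3 - <<'E'
from h import *
for n in('scene','top'):
    im,d,c=cam(n); cv2.imwrite(f'pics/{n}0.png',im[...,::-1]); np.savez(f'{n}0.npz',im=im,d=d)
    print(n,{k:(v if k!='view' else np.round(v,3).tolist()) for k,v in c.items()},(d>0).mean())
o=monitor.get_obs();print(o['clock'],o['eef_pos'],o['tool_rot'],o['grip_width'])
E
```

```text
scene {'fovy': 43.5141692427605, 'cx': 310.74895720695696, 'cy': 250.16103705374633, 'view': [[-0.887, 0.461, 0.009, 0.445], [-0.326, -0.642, 0.694, 0.153], [0.326, 0.613, 0.72, -1.697], [0.0, 0.0, 0.0, 1.0]]} 0.9961100260416667
top {'fovy': 53.22308488899263, 'cx': 314.22884595251315, 'cy': 240.43899936395874, 'view': [[0.004, -1.0, -0.014, 0.138], [0.994, 0.003, 0.106, -0.597], [-0.105, -0.015, 0.994, -1.264], [0.0, 0.0, 0.0, 1.0]]} 0.9959342447916667
0.1 [0.18932991 0.4621449  0.23048417] [ 1.93201501e-01  9.81158627e-01 -9.45756166e-04 -1.85077720e-04] 0.08574702703845125
```

View pics/top0.png

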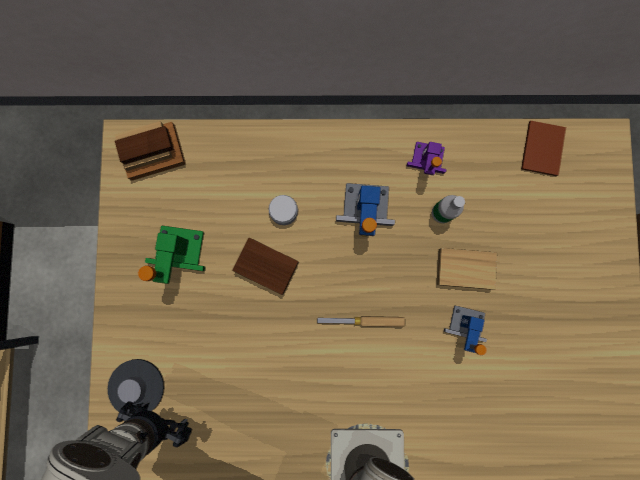

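View pics/scene0.png

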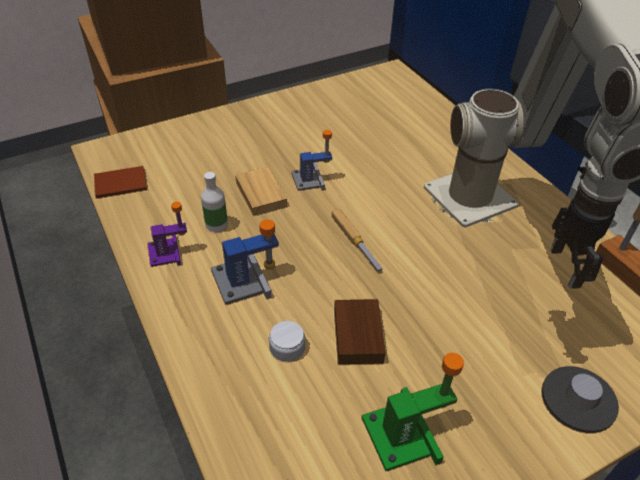

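The top view shows four gauges: green (175,255), purple (428,158), large blue (368,210) and small blue (468,328). Green and purple are excluded, so the larger blue one at (368,210) is meant. The dark blank is at (266,266), with the tin at (283,209), the bottle at (447,208), the pale blank at (467,269) and the gouge at (360,321). The boards at (150,150) and (543,148) are clutter.

```bash
cat > meas.py <<'E'
from h import *
def largest(m):
    n,l,s,c=cv2.connectedComponentsWithStats(m.astype(np.uint8)); return l==1+np.argmax(s[1:,4])
def blank(im,W):
    h=cv2.cvtColor(im,cv2.COLOR_RGB2HSV).astype(int)
    m=(h[...,2]<110)&(np.abs(W[...,2]-.042)<.006)&(np.abs(W[...,0]-.5)<.3)&(W[...,1]<.42)&(W[...,1]>-.25)&((h[...,0]<20)|(h[...,0]>165))&(h[...,1]>80)
    m=largest(m); P=W[m]; return m,P
def cap(im,W,x0,y0):
    h=cv2.cvtColor(im,cv2.COLOR_RGB2HSV)
    m=(h[...,0]<16)&(h[...,1]>200)&(h[...,2]>130)&(np.hypot(W[...,0]-x0,W[...,1]-y0)<.07)&(W[...,2]>.1)
    return W[m]
E
python3 - <<'E'
from meas import *
for n in('top','scene'):
    z=np.load(n+'0.npz'); im,d=z['im'],z['d']; c=viewer.get_calibration(n); W=pts(d,c)
    if n=='top':
        t0=W[232,369]; print('cap approx',W[225,369],'fence',W[221,345],W[221,388],'bench',W[300,300])
        cv2.imwrite('pics/crop0.png',cv2.resize(im[160:310,220:420,::-1],(800,600),interpolation=cv2.INTER_CUBIC))
    m,P=blank(im,W); r=cv2.minAreaRect((P[:,:2]*1000).astype(np.float32)); print(n,'blank n',len(P),'z',np.median(P[:,2]),r,P.mean(0))
    C=cap(im,W,W[225,369][0] if n=='top' else gx,W[225,369][1] if n=='top' else gy)
    if n=='top': gx,gy=W[225,369][:2]
    zt=np.percentile(C[:,2],98); T=C[C[:,2]>zt-.004]; (e,rad)=cv2.minEnclosingCircle((T[:,:2]*1000).astype(np.float32)); print('cap top z',zt,np.median(T[:,2]),'centre',e,rad,len(T))
    # fence top: z about .03 near gauge
    m=(np.abs(W[...,2]-.030)<.004)&(np.hypot(W[...,0]-gx,W[...,1]-gy)<.12)
    m=largest(m);F=W[m]; print('fence',len(F),np.median(F[:,2]),cv2.minAreaRect((F[:,:2]*1000).astype(np.float32)))
    # column / bracket top
    m=(im[...,2].astype(int)>im[...,0]+40)&(np.hypot(W[...,0]-gx-.03,W[...,1]-gy)<.12)&(W[...,2]>.09);B=W[m]
    print('bracket',len(B),np.percentile(B[:,2],[5,50,95]),cv2.minAreaRect((B[:,:2]*1000).astype(np.float32)))
    for nm,(lo,hi,x,y) in {'tin':(.04,.056,.0,0)}.items(): pass
    if n=='top':
        for nm,(u,v) in dict(tin=(283,209),bottle=(457,202),pale=(467,269),gougeh=(383,322),gougeb=(335,321),gougeH=(404,322)).items(): print(nm,W[v,u].round(3))
E
```

```text
cap approx [0.62103549 0.004994   0.1621846 ] fence [0.65207673 0.0562813  0.01766234] [ 0.65004277 -0.05947053  0.03312414] bench [ 4.35721400e-01  1.79204425e-01 -1.12735534e-04]
top blank n 2041 z 0.041985314025482445 ((527.7322998046875, 271.8976745605469), (150.29769897460938, 99.81348419189453), 64.41350555419922) [0.52733537 0.27153258 0.04198797]
cap top z 0.16641449261248903 0.1638330685164957 centre (622.4094848632812, 4.3025970458984375) 16.746627807617188 12
fence 101 0.029675188242744177 ((658.1769409179688, 48.82474136352539), (64.88004302978516, 13.758878707885742), 85.47669219970703)
bracket 634 [0.11409902 0.12121281 0.12786404] ((665.6088256835938, 1.7075061798095703), (48.8426513671875, 124.34576416015625), 85.22181701660156)
tin [0.68  0.225 0.05 ]
bottle [ 0.677 -0.209  0.167]
pale [ 0.521 -0.269  0.034]
gougeh [ 0.379 -0.044  0.025]
gougeb [0.38  0.084 0.019]
gougeH [ 0.379 -0.1    0.025]
scene blank n 2515 z 0.04179591757172685 ((526.4485473632812, 275.82958984375), (155.70347595214844, 100.49305725097656), 63.87983322143555) [0.52903583 0.27997281 0.0417909 ]
cap top z 0.1672367055632512 0.1646026986484757 centre (621.7647094726562, 9.662528038024902) 16.577123641967773 46
fence 216 0.029205909541664687 ((654.7797241210938, 21.723358154296875), (129.31056213378906, 15.289742469787598), 85.7592544555664)
bracket 565 [0.11452083 0.12116031 0.12709221] ((664.8695678710938, 1.9341297149658203), (53.336265563964844, 120.08377838134766), 85.79065704345703)
```

View pics/crop0.png

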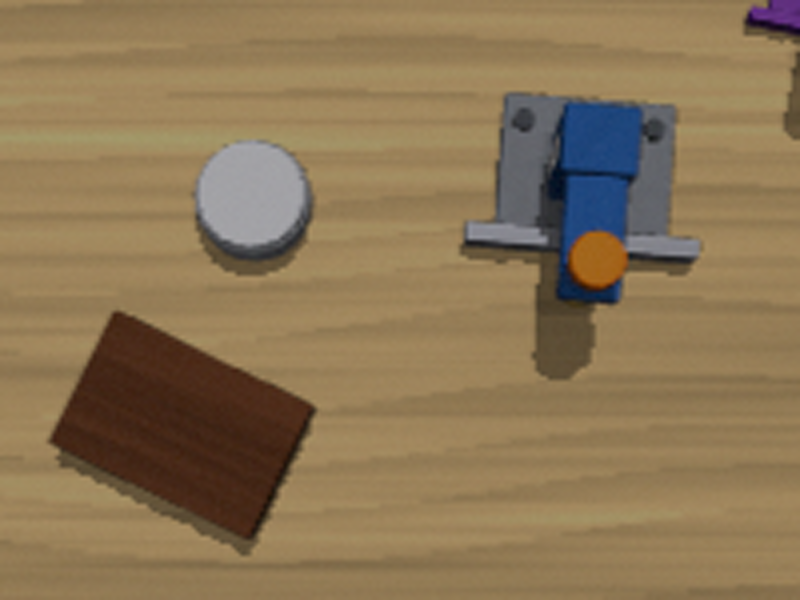

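The crop confirms the large blue gauge with its grey fence: cap at crop (598,260), fence from (465,232) to (700,250), and the dark blank around (183,425). Next I refine the cap and fence, then work out the first move.

```bash
cat >> h.py <<'E'
from scipy.spatial.transform import Rotation as Ro
def ray(c,u,v):
    f=K(c); T=np.linalg.inv(np.array(c['view'])); r=T[:3,:3]@np.array([(u-c['cx'])/f,-(v-c['cy'])/f,-1]); return T[:3,3],r
def onplane(c,u,v,z):
    o,r=ray(c,u,v); return o+r*(z-o[2])/r[2]
def tri(a,b):
    (o1,r1),(o2,r2)=a,b; s=np.linalg.lstsq(np.c_[r1,-r2],o2-o1,rcond=None)[0]; p,q=o1+r1*s[0],o2+r2*s[1]; return (p+q)/2,np.linalg.norm(p-q)
def go(p,yaw):
    "print shift (cm, tool axes) and wz to world TCP p, tool y at yaw"
    o=monitor.get_obs(); R=Ro.from_quat(o['tool_rot']).as_matrix()
    s=R.T@(np.array(p)-o['eef_pos'])*100; y=np.arctan2(R[1,1],R[0,1]); d=(yaw-y+np.pi/2)%np.pi-np.pi/2
    print('t',round(o['clock'],2),'tcp',np.round(o['eef_pos'],4),'yaw',round(y,3),'-> d',np.round(s,2),'wz',round(-d,3),'F',np.round(o['ft_force'],1),'grip',round(o['grip_width'],4))
E
python3 - <<'E'
from meas import *
R=[];FF=[]
for n in('top','scene'):
    z=np.load(n+'0.npz'); im,d=z['im'],z['d']; c=viewer.get_calibration(n); W=pts(d,c)
    h=cv2.cvtColor(im,cv2.COLOR_RGB2HSV)
    m=(h[...,0]<16)&(h[...,1]>200)&(h[...,2]>130)&(np.hypot(W[...,0]-.622,W[...,1]-.006)<.05)&(W[...,2]>.1)
    v,u=np.nonzero(m); print(n,u.mean(),v.mean(),len(u),np.ptp(u),np.ptp(v)); R.append(ray(c,u.mean(),v.mean()))
    m=(np.abs(W[...,2]-.0305)<.0045)&(np.abs(W[...,0]-.655)<.03)&(np.abs(W[...,1])<.1)&(np.abs(im.astype(int).max(2)-im.min(2))<40)
    F=W[m]; FF.append(F); print('fence',len(F),cv2.minAreaRect((F[:,:2]*1000).astype(np.float32)),np.median(F[:,2]),F[:,1].min(),F[:,1].max())
    a=np.polyfit(F[:,1],F[:,0],1); print('x=',a)
print(tri(*R))
go([.622,.006,.23],-.077)
E
```

```text
top 369.3478260869565 225.47826086956522 23 13 13
fence 194 ((664.9790649414062, 1.38861083984375), (158.35073852539062, 34.98885726928711), 85.40122985839844) 0.029489017799565365 -0.07652057869482438 0.08137527835173922
x= [0.0751702  0.65454014]
scene 266.5833333333333 224.55833333333334 120 13 9
fence 222 ((665.5415649414062, 20.925365447998047), (129.31056213378906, 36.872528076171875), 85.7592544555664) 0.029280873343435432 -0.04252100949500914 0.0863847262127786
x= [0.07818331 0.65330461]
(array([0.61988346, 0.00409133, 0.15901296]), np.float64(0.0009597031142737061))
t 0.1 tcp [0.1893 0.4621 0.2305] yaw 1.182 -> d [-57.33 -25.81   0.1 ] wz 1.259 F [-0.3  1.3  0.2] grip 0.0857
```

arm_command(
  increments=[
    {"dx":-4,"dy":-1.8,"dz":0,"wz":0.09,"grip":8.5},
    {"dx":-8.6,"dy":-3.9,"wz":0.19,"dz":0,"grip":8.5},
    {"dx":-13.6,"dy":-6.2,"wz":0.3,"dz":0,"grip":8.5},
    {"dx":-18,"dy":-8.2,"wz":0.4,"dz":0,"grip":8.5},
    {"dx":-22.5,"dy":-10.2,"wz":0.5,"dz":0,"grip":8.5},
    {"dx":-27,"dy":-12.2,"wz":0.6,"dz":0,"grip":8.5},
    {"dx":-31.5,"dy":-14.2,"wz":0.7,"dz":0,"grip":8.5},
    {"dx":-36,"dy":-16.3,"wz":0.8,"dz":0,"grip":8.5},
    {"dx":-40.5,"dy":-18.4,"wz":0.9,"dz":0,"grip":8.5},
    {"dx":-45,"dy":-20.4,"wz":1.0,"dz":0,"grip":8.5},
  ],
)

```text
validation failed for argument at $.in...
```

```bash
python3 -c "
from h import *
go([.622,.004,.225],-.077)"
```

```text
t 0.1 tcp [0.1893 0.4621 0.2305] yaw 1.182 -> d [-57.41 -25.99   0.6 ] wz 1.259 F [-0.3  1.3  0.2] grip 0.0857
```

arm_command(
  increments=[
    {"dx":-4,"dy":-1.8,"dz":0,"wx":0,"wy":0,"wz":0.09,"grip":8.5},
    {"dx":-13,"dy":-6,"dz":0,"wx":0,"wy":0,"wz":0.3,"grip":8.5},
    {"dx":-18,"dy":-8.2,"dz":0,"wx":0,"wy":0,"wz":0.4,"grip":8.5},
    {"dx":-22.5,"dy":-10.2,"dz":0,"wx":0,"wy":0,"wz":0.5,"grip":8.5},
    {"dx":-27,"dy":-12.2,"dz":0,"wx":0,"wy":0,"wz":0.6,"grip":8.5},
    {"dx":-31.5,"dy":-14.2,"dz":0,"wx":0,"wy":0,"wz":0.7,"grip":8.5},
    {"dx":-36,"dy":-16.3,"dz":0,"wx":0,"wy":0,"wz":0.8,"grip":8.5},
    {"dx":-40.5,"dy":-18.4,"dz":0,"wx":0,"wy":0,"wz":0.9,"grip":8.5},
    {"dx":-45,"dy":-20.4,"dz":0,"wx":0,"wy":0,"wz":1.0,"grip":8.5},
  ],
)

```text
clock: 1.0
eef_pos: [0.495, 0.138, 0.231]
tool_rot: [0.642, 0.767, -0.0, -0.0]
ft_force: [1.3, 0.8, 1.1]
grip_width: 0.0851
grasp_force: 0.0
```

```bash
python3 -c "
from h import *
go([.622,.004,.225],-.077)"
```

```text
t 1.0 tcp [0.495 0.138 0.231] yaw 0.178 -> d [-15.43  10.14   0.59] wz 0.255 F [1.3 0.8 1.1] grip 0.0851
```

arm_command(
  increments=[
    {"dx":-4,"dy":2.6,"dz":0,"wx":0,"wy":0,"wz":0.08,"grip":8.5},
    {"dx":-8,"dy":5.2,"dz":0,"wx":0,"wy":0,"wz":0.16,"grip":8.5},
    {"dx":-12,"dy":7.8,"dz":0,"wx":0,"wy":0,"wz":0.25,"grip":8.5},
    {"dx":-12,"dy":7.8,"dz":0,"wx":0,"wy":0,"wz":0.25,"grip":8.5},
    {"dx":-12,"dy":7.8,"dz":0,"wx":0,"wy":0,"wz":0.25,"grip":8.5},
    {"dx":-12,"dy":7.8,"dz":0,"wx":0,"wy":0,"wz":0.25,"grip":8.5},
  ],
)

```text
clock: 1.6
eef_pos: [0.5917, 0.0365, 0.2308]
tool_rot: [0.73, 0.683, -0.001, -0.001]
ft_force: [-1.4, -0.5, 0.0]
grip_width: 0.0849
grasp_force: 0.0
```

```bash
python3 -c "
from h import *
go([.622,.004,.185],-.077)"
```

```text
t 1.6 tcp [0.5917 0.0365 0.2308] yaw -0.067 -> d [-3.04  3.24  4.58] wz 0.01 F [-1.4 -0.5  0. ] grip 0.0849
```

arm_command(
  increments=[
    {"dx":-3,"dy":3.2,"dz":0,"wx":0,"wy":0,"wz":0.01,"grip":8.5},
    {"dx":-3,"dy":3.2,"dz":0,"wx":0,"wy":0,"wz":0.01,"grip":8.5},
    {"dx":-3,"dy":3.2,"dz":2,"wx":0,"wy":0,"wz":0.01,"grip":8.5},
    {"dx":-3,"dy":3.2,"dz":4.0,"wx":0,"wy":0,"wz":0.01,"grip":8.5},
    {"dx":-3,"dy":3.2,"dz":4.5,"wx":0,"wy":0,"wz":0.01,"grip":8.5},
    {"dx":-3,"dy":3.2,"dz":4.5,"wx":0,"wy":0,"wz":0.01,"grip":8.5},
  ],
)

```text
clock: 2.2
eef_pos: [0.6212, 0.0051, 0.1859]
tool_rot: [0.734, 0.68, -0.001, -0.001]
ft_force: [-0.7, -0.2, 0.7]
grip_width: 0.085
grasp_force: 0.0
```

Run:
```python
from h import *
go([.622,.004,.139],-.077)
im,d,c=cam('scene'); cv2.imwrite('pics/s1.png',cv2.resize(im[140:320,180:420,::-1],(800,600),interpolation=cv2.INTER_CUBIC))
```

```text
t 2.2 tcp [0.6212 0.0051 0.1859] yaw -0.076 -> d [-0.1   0.1   4.69] wz 0.001 F [-0.7 -0.2  0.7] grip 0.085
```

View pics/s1.png

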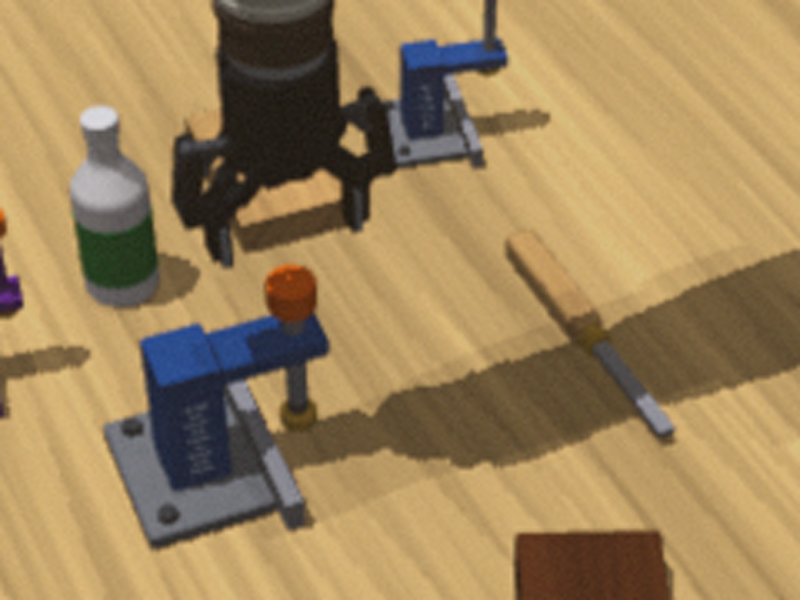

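The scene crop shows the open fingers at (225,250) and (355,220), evenly either side of the orange cap at (290,285). I'll descend and grip.

arm_command(
  increments=[
    {"dx":-0.1,"dy":0.1,"dz":1.2,"wx":0,"wy":0,"wz":0,"grip":8.5},
    {"dx":-0.1,"dy":0.1,"dz":2.4,"wx":0,"wy":0,"wz":0,"grip":8.5},
    {"dx":-0.1,"dy":0.1,"dz":3.6,"wx":0,"wy":0,"wz":0,"grip":8.5},
    {"dx":-0.1,"dy":0.1,"dz":4.6,"wx":0,"wy":0,"wz":0,"grip":8.5},
    {"dx":-0.1,"dy":0.1,"dz":4.6,"wx":0,"wy":0,"wz":0,"grip":8.5},
    {"dx":-0.1,"dy":0.1,"dz":4.6,"wx":0,"wy":0,"wz":0,"grip":5.0},
    {"dx":-0.1,"dy":0.1,"dz":4.6,"wx":0,"wy":0,"wz":0,"grip":4.0},
    {"dx":-0.1,"dy":0.1,"dz":4.6,"wx":0,"wy":0,"wz":0,"grip":3.0},
    {"dx":-0.1,"dy":0.1,"dz":4.6,"wx":0,"wy":0,"wz":0,"grip":3.0},
    {"dx":-0.1,"dy":0.1,"dz":4.6,"wx":0,"wy":0,"wz":0,"grip":3.0},
  ],
)

```text
clock: 3.25
eef_pos: [0.6215, 0.0029, 0.1406]
tool_rot: [0.734, 0.679, -0.001, -0.001]
ft_force: [-5.4, 0.7, 2.5]
grip_width: 0.0343
grasp_force: 59.5
```

arm_command(
  increments=[
    {"dx":0,"dy":0,"dz":-0.8,"wx":0,"wy":0,"wz":0,"grip":3.0},
    {"dx":0,"dy":0,"dz":-1.6,"wx":0,"wy":0,"wz":0,"grip":3.0},
    {"dx":0,"dy":0,"dz":-2.4,"wx":0,"wy":0,"wz":0,"grip":3.0},
    {"dx":0,"dy":0,"dz":-3.2,"wx":0,"wy":0,"wz":0,"grip":3.0},
    {"dx":0,"dy":0,"dz":-4.0,"wx":0,"wy":0,"wz":0,"grip":3.0},
    {"dx":0,"dy":0,"dz":-4.6,"wx":0,"wy":0,"wz":0,"grip":3.0},
    {"dx":0,"dy":0,"dz":-4.6,"wx":0,"wy":0,"wz":0,"grip":3.0},
    {"dx":0,"dy":0,"dz":-4.6,"wx":0,"wy":0,"wz":0,"grip":3.0},
  ],
)

```text
clock: 4.05
eef_pos: [0.6216, 0.0029, 0.1872]
tool_rot: [0.734, 0.679, -0.001, -0.001]
ft_force: [-8.2, 1.4, -5.3]
grip_width: 0.0342
grasp_force: 61.5
```

arm_command(
  increments=[
    {"dx":0,"dy":0,"dz":0,"wx":0,"wy":0,"wz":0,"grip":5.0},
    {"dx":0,"dy":0,"dz":0,"wx":0,"wy":0,"wz":0,"grip":7.0},
    {"dx":0,"dy":0,"dz":0,"wx":0,"wy":0,"wz":0,"grip":8.5},
    {"dx":0,"dy":0,"dz":0,"wx":0,"wy":0,"wz":0,"grip":8.5},
    {"dx":0,"dy":0,"dz":0,"wx":0,"wy":0,"wz":0,"grip":8.5},
    {"dx":0,"dy":0,"dz":-2,"wx":0,"wy":0,"wz":0,"grip":8.5},
    {"dx":0,"dy":0,"dz":-5,"wx":0,"wy":0,"wz":0,"grip":8.5},
    {"dx":0,"dy":0,"dz":-7,"wx":0,"wy":0,"wz":0,"grip":8.5},
    {"dx":0,"dy":0,"dz":-7,"wx":0,"wy":0,"wz":0,"grip":8.5},
  ],
)

```text
clock: 4.95
eef_pos: [0.6253, 0.0027, 0.2603]
tool_rot: [0.734, 0.679, 0.003, 0.003]
ft_force: [1.4, -1.1, -0.1]
grip_width: 0.085
grasp_force: 0.0
```

Run:
```python
from meas import *
im,d,c=cam('scene'); W=pts(d,c)
h=cv2.cvtColor(im,cv2.COLOR_RGB2HSV)
m=(h[...,0]<16)&(h[...,1]>200)&(h[...,2]>130)&(np.hypot(W[...,0]-.622,W[...,1]-.006)<.05)&(W[...,2]>.1)
print(m.sum(),np.percentile(W[m][:,2],[2,50,90,98]))
B=blank(im,W)[1]; print(cv2.minAreaRect((B[:,:2]*1000).astype(np.float32)))
go([.42,.20,.25],-.077)
```

```text
29 [0.20432659 0.2088411  0.21020284 0.2109497 ]
((526.3435668945312, 276.0849609375), (153.5372314453125, 100.87155151367188), 64.16069030761719)
t 5.0 tcp [0.6245 0.0028 0.2581] yaw -0.078 -> d [ 18.07 -21.93   0.72] wz -0.001 F [-0.7 -0.3  0.1] grip 0.0848
```

arm_command(
  increments=[
    {"dx":3,"dy":-3,"dz":0,"wx":0,"wy":0,"wz":0,"grip":4},
    {"dx":6.3,"dy":-6.4,"dz":0,"wx":0,"wy":0,"wz":0,"grip":0},
    {"dx":9.6,"dy":-9.7,"dz":2,"wx":0,"wy":0,"wz":0,"grip":0},
    {"dx":12.9,"dy":-13.0,"dz":4,"wx":0,"wy":0,"wz":0,"grip":0},
    {"dx":16.2,"dy":-16.4,"dz":6,"wx":0,"wy":0,"wz":0,"grip":0},
    {"dx":19.4,"dy":-19.6,"dz":8,"wx":0,"wy":0,"wz":0,"grip":0},
    {"dx":22.5,"dy":-22.8,"dz":10,"wx":0,"wy":0,"wz":0,"grip":0},
    {"dx":22.5,"dy":-22.8,"dz":12,"wx":0,"wy":0,"wz":0,"grip":0},
    {"dx":22.5,"dy":-22.8,"dz":12,"wx":0,"wy":0,"wz":0,"grip":0},
  ],
)

```text
clock: 5.9
eef_pos: [0.4097, 0.2442, 0.1325]
tool_rot: [0.733, 0.68, -0.004, -0.001]
ft_force: [0.2, -1.4, 0.3]
grip_width: 0.0002
grasp_force: 0.0
```

```bash
python3 -c "
from h import *
go([.415,.245,.02],-.077)"
```

```text
t 5.9 tcp [0.4097 0.2442 0.1325] yaw -0.075 -> d [ 0.17  0.6  11.25] wz 0.002 F [ 0.2 -1.4  0.3] grip 0.0002
```

arm_command(
  increments=[
    {"dx":0,"dy":0,"dz":4,"wx":0,"wy":0,"wz":0,"grip":0},
    {"dx":0,"dy":0,"dz":8,"wx":0,"wy":0,"wz":0,"grip":0},
    {"dx":0,"dy":0,"dz":10.6,"wx":0,"wy":0,"wz":0,"grip":0},
    {"dx":0,"dy":0,"dz":11.2,"wx":0,"wy":0,"wz":0,"grip":0},
    {"dx":0,"dy":1,"dz":11.2,"wx":0,"wy":0,"wz":0,"grip":0},
    {"dx":0,"dy":2,"dz":11.2,"wx":0,"wy":0,"wz":0,"grip":0},
    {"dx":0,"dy":2.7,"dz":11.2,"wx":0,"wy":0,"wz":0,"grip":0},
    {"dx":0,"dy":3.3,"dz":11.2,"wx":0,"wy":0,"wz":0,"grip":0},
    {"dx":0,"dy":3.9,"dz":11.2,"wx":0,"wy":0,"wz":0,"grip":0},
    {"dx":0,"dy":4.5,"dz":11.2,"wx":0,"wy":0,"wz":0,"grip":0},
  ],
)

```text
clock: 6.9
eef_pos: [0.4585, 0.2411, 0.0245]
tool_rot: [0.734, 0.679, -0.0, -0.0]
ft_force: [-2.0, -1.0, 2.1]
grip_width: 0.0001
grasp_force: 1.3
```

arm_command(
  increments=[
    {"dx":0,"dy":0.5,"dz":0,"wx":0,"wy":0,"wz":0,"grip":0},
    {"dx":0,"dy":1.0,"dz":0,"wx":0,"wy":0,"wz":0,"grip":0},
    {"dx":0,"dy":1.4,"dz":0,"wx":0,"wy":0,"wz":0,"grip":0},
    {"dx":0,"dy":1.4,"dz":0,"wx":0,"wy":0,"wz":0,"grip":0},
  ],
)

```text
clock: 7.3
eef_pos: [0.4735, 0.2404, 0.0243]
tool_rot: [0.734, 0.679, 0.001, 0.0]
ft_force: [-1.6, -0.5, -0.1]
grip_width: -0.0
grasp_force: 0.2
```

```bash
cat > b.py <<'E'
from meas import *
def bl():
    for n in('top','scene'):
        im,d,c=cam(n); W=pts(d,c)
        B=blank(im,W)[1]; (e,(w,h),a)=cv2.minAreaRect((B[:,:2]*1000).astype(np.float32))
        if w<h: a-=90
        print(n,len(B),np.round(e,1),round(w),round(h),'long axis deg',round(a,1))
    return im
E
python3 - <<'E'
from b import *
bl(); go([.47,.245,.02],-.077)
E
```

```text
top 1308 [552.1 277.5] 150 100 long axis deg 74.8
scene 2572 [549.9 282.5] 152 105 long axis deg 73.5
t 7.4 tcp [0.4734 0.2406 0.0245] yaw -0.078 -> d [ 0.41 -0.38  0.45] wz -0.001 F [-0.7 -0.5  0.2] grip 0.0002
```

arm_command(
  increments=[
    {"dx":0,"dy":-2,"dz":0,"wx":0,"wy":0,"wz":0,"grip":0},
    {"dx":0,"dy":-3,"dz":-4,"wx":0,"wy":0,"wz":0,"grip":0},
    {"dx":1,"dy":-2,"dz":-8,"wx":0,"wy":0,"wz":0,"grip":0},
    {"dx":4,"dy":0,"dz":-10,"wx":0,"wy":0,"wz":0,"grip":2},
    {"dx":7.5,"dy":2.5,"dz":-10,"wx":0,"wy":0,"wz":0,"grip":5},
    {"dx":11,"dy":5,"dz":-10,"wx":0,"wy":0,"wz":0,"grip":5},
    {"dx":14.7,"dy":7.5,"dz":-10,"wx":0,"wy":0,"wz":0,"grip":5},
    {"dx":14.7,"dy":7.5,"dz":-10,"wx":0,"wy":0,"wz":0,"grip":5},
    {"dx":14.7,"dy":7.5,"dz":-10,"wx":0,"wy":0,"wz":0,"grip":5},
  ],
)

```text
clock: 8.3
eef_pos: [0.5589, 0.3818, 0.1227]
tool_rot: [0.734, 0.679, -0.0, 0.0]
ft_force: [0.0, -0.1, -0.1]
grip_width: 0.0498
grasp_force: 0.0
```

Run:
```python
from b import *
im,d,c=cam('top'); cv2.imwrite('pics/t2.png',cv2.resize(im[180:330,140:340,::-1],(800,600),interpolation=cv2.INTER_CUBIC))
bl(); go([.561,.382,.02],-.077)
```

```text
top 2035 [551.9 277.6] 151 100 long axis deg 74.7
scene 1834 [550.8 281.9] 152 101 long axis deg 74.3
t 8.45 tcp [0.5582 0.3802 0.1248] yaw -0.078 -> d [ 0.2   0.26 10.48] wz -0.001 F [-0.  -0.4 -0.4] grip 0.0499
```

View pics/t2.png

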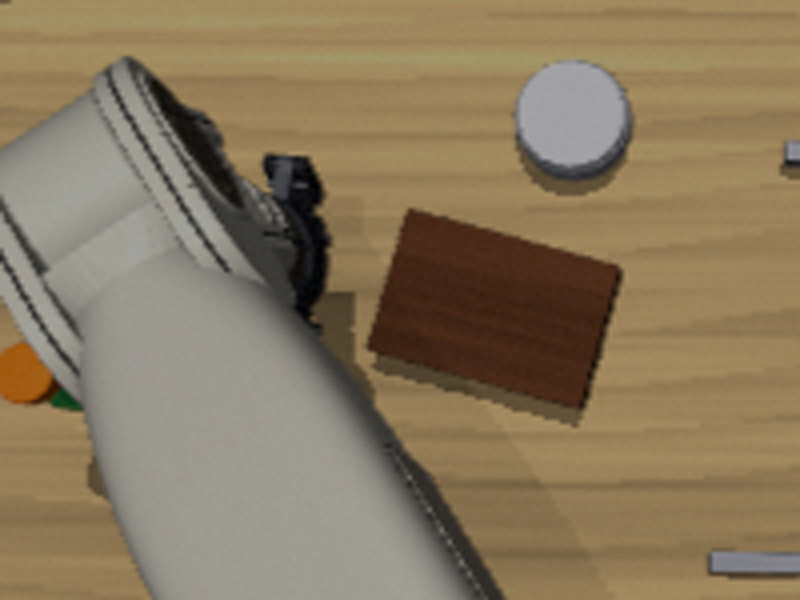

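The top crop shows the blank at (495,310) turned part of the way, the tin untouched at (573,118), and the gripper off the blank's left end at about (300,240). The green gauge's cap shows at (25,375), so I check its clearance from the arm before descending.

Run:
```python
from h import *
for n,(u0,u1,v0,v1) in dict(top=(135,210,220,285),scene=(350,470,345,470)).items():
    z=np.load(n+'0.npz'); W=pts(z['d'],viewer.get_calibration(n))[v0:v1,u0:u1].reshape(-1,3); im=z['im'][v0:v1,u0:u1].reshape(-1,3).astype(int)
    o=(im[:,0]>150)&(im[:,2]<60); g=(im[:,1]>im[:,0]+40)
    print(n,'cap',np.median(W[o],0),W[o].min(0),W[o].max(0),'green min y',W[g][:,1].min(),W[g].max(0), 'grey')
```

```text
top cap [nan nan nan] [nan nan nan] [nan nan nan] green min y nan [nan nan nan] grey
scene cap [nan nan nan] [nan nan nan] [nan nan nan] green min y nan [nan nan nan] grey
```

Run:
```python
from h import *
for n,(u0,u1,v0,v1) in dict(top=(135,210,220,285),scene=(350,470,345,470)).items():
    z=np.load(n+'0.npz'); W=pts(z['d'],viewer.get_calibration(n))[v0:v1,u0:u1].reshape(-1,3); im=z['im'][v0:v1,u0:u1].reshape(-1,3).astype(int)
    k=np.isfinite(W[:,0]); W,im=W[k],im[k]
    o=(im[:,0]>150)&(im[:,2]<60)&(im[:,1]<130); g=(im[:,1]>im[:,0]+40)
    print(n,'cap',np.median(W[o],0).round(3),W[o].max(0).round(3),'green',W[g].min(0).round(3),W[g].max(0).round(3))
```

```text
top cap [0.502 0.527 0.225] [0.519 0.63  0.229] green [0.481 0.443 0.005] [0.638 0.601 0.153]
scene cap [0.499 0.529 0.225] [0.516 0.546 0.23 ] green [ 0.483  0.447 -0.001] [0.638 0.604 0.143]
```

arm_command(
  increments=[
    {"dx":0.2,"dy":0.2,"dz":4,"wx":0,"wy":0,"wz":0,"grip":5},
    {"dx":0.2,"dy":0.2,"dz":8,"wx":0,"wy":0,"wz":0,"grip":5},
    {"dx":0.2,"dy":0.2,"dz":10.2,"wx":0,"wy":0,"wz":0,"grip":5},
    {"dx":0.2,"dy":0.2,"dz":10.4,"wx":0,"wy":0,"wz":0,"grip":5},
    {"dx":-0.5,"dy":0.2,"dz":10.4,"wx":0,"wy":0,"wz":0,"grip":5},
    {"dx":-1.2,"dy":0.2,"dz":10.4,"wx":0,"wy":0,"wz":0,"grip":5},
    {"dx":-2,"dy":0.2,"dz":10.4,"wx":0,"wy":0,"wz":0,"grip":5},
    {"dx":-2.8,"dy":0.2,"dz":10.4,"wx":0,"wy":0,"wz":0,"grip":5},
    {"dx":-3.6,"dy":0.2,"dz":10.4,"wx":0,"wy":0,"wz":0,"grip":5},
    {"dx":-4.4,"dy":0.2,"dz":10.4,"wx":0,"wy":0,"wz":0,"grip":5},
  ],
)

```text
clock: 9.45
eef_pos: [0.5579, 0.3374, 0.0218]
tool_rot: [0.734, 0.679, 0.002, -0.0]
ft_force: [-0.4, 4.4, 3.7]
grip_width: 0.0501
grasp_force: 2.3
```

arm_command(
  increments=[
    {"dx":-0.8,"dy":0,"dz":0,"wx":0,"wy":0,"wz":0,"grip":5},
    {"dx":-1.6,"dy":0,"dz":0,"wx":0,"wy":0,"wz":0,"grip":5},
    {"dx":-2.4,"dy":0,"dz":0,"wx":0,"wy":0,"wz":0,"grip":5},
    {"dx":-3.2,"dy":0,"dz":0,"wx":0,"wy":0,"wz":0,"grip":5},
    {"dx":-4,"dy":0,"dz":0,"wx":0,"wy":0,"wz":0,"grip":5},
    {"dx":-4.8,"dy":0,"dz":0,"wx":0,"wy":0,"wz":0,"grip":5},
    {"dx":-5.6,"dy":0,"dz":0,"wx":0,"wy":0,"wz":0,"grip":5},
    {"dx":-5.6,"dy":0,"dz":0,"wx":0,"wy":0,"wz":0,"grip":5},
  ],
)

```text
clock: 10.25
eef_pos: [0.5527, 0.2789, 0.02]
tool_rot: [0.735, 0.678, -0.001, 0.001]
ft_force: [1.1, -0.2, 0.7]
grip_width: 0.05
grasp_force: 0.5
```

```bash
cat >> b.py <<'E'
O=np.array([.647,.002]);X=np.array([.997,-.077]);Y=np.array([.077,.997])
def g2w(gx,gy): return O+gx*X+gy*Y
def gg(gx,gy,z,yaw=-.077):
    go([*g2w(gx,gy),z],yaw); t=monitor.get_obs()['eef_pos'][:2]-O; print('tcp gauge',np.round([t@X,t@Y],4))
_bl=bl
E
python3 - <<'E'
from b import *
bl(); gg(-.117,.088,.02)
E
```

```text
top 1850 [557.8 191.5] 149 100 long axis deg 85.7
scene 1223 [557. 195.] 154 100 long axis deg 85.7
t 10.35 tcp [0.552  0.279  0.0193] yaw -0.079 -> d [-18.09  -0.05  -0.  ] wz -0.002 F [-0.4 -0.4 -0.9] grip 0.0497
tcp gauge [-0.1161  0.2689]
```

arm_command(
  increments=[
    {"dx":-0.6,"dy":0,"dz":0,"wx":0,"wy":0,"wz":0,"grip":5},
    {"dx":-1.4,"dy":0,"dz":0,"wx":0,"wy":0,"wz":0,"grip":5},
    {"dx":-2.4,"dy":0,"dz":0,"wx":0,"wy":0,"wz":0,"grip":5},
    {"dx":-3.4,"dy":0,"dz":0,"wx":0,"wy":0,"wz":0,"grip":5},
    {"dx":-4.4,"dy":0,"dz":0,"wx":0,"wy":0,"wz":0,"grip":5},
    {"dx":-5.4,"dy":0,"dz":0,"wx":0,"wy":0,"wz":0,"grip":5},
    {"dx":-6.4,"dy":0,"dz":0,"wx":0,"wy":0,"wz":0,"grip":5},
    {"dx":-7.4,"dy":0,"dz":0,"wx":0,"wy":0,"wz":0,"grip":5},
    {"dx":-8.4,"dy":0,"dz":0,"wx":0,"wy":0,"wz":0,"grip":5},
    {"dx":-9.4,"dy":0,"dz":0,"wx":0,"wy":0,"wz":0,"grip":5},
  ],
)

```text
clock: 11.35
eef_pos: [0.5455, 0.1865, 0.0203]
tool_rot: [0.734, 0.679, 0.0, -0.0]
ft_force: [0.1, 1.6, -0.5]
grip_width: 0.05
grasp_force: 0.9
```

arm_command(
  increments=[
    {"dx":-1,"dy":0,"dz":0,"wx":0,"wy":0,"wz":0,"grip":5},
    {"dx":-2,"dy":0,"dz":0,"wx":0,"wy":0,"wz":0,"grip":5},
    {"dx":-3,"dy":0,"dz":0,"wx":0,"wy":0,"wz":0,"grip":5},
    {"dx":-4,"dy":0,"dz":0,"wx":0,"wy":0,"wz":0,"grip":5},
    {"dx":-5,"dy":0,"dz":0,"wx":0,"wy":0,"wz":0,"grip":5},
    {"dx":-6,"dy":0,"dz":0,"wx":0,"wy":0,"wz":0,"grip":5},
    {"dx":-7,"dy":0,"dz":0,"wx":0,"wy":0,"wz":0,"grip":5},
    {"dx":-8,"dy":0,"dz":0,"wx":0,"wy":0,"wz":0,"grip":5},
    {"dx":-8.4,"dy":0,"dz":0,"wx":0,"wy":0,"wz":0,"grip":5},
    {"dx":-8.4,"dy":0,"dz":0,"wx":0,"wy":0,"wz":0,"grip":5},
  ],
)

```text
clock: 12.35
eef_pos: [0.5389, 0.1025, 0.0203]
tool_rot: [0.735, 0.679, -0.0, 0.0]
ft_force: [0.2, -0.3, 0.4]
grip_width: 0.0494
grasp_force: 0.0
```

Run:
```python
from b import *
bl(); gg(-.125,.130,.15)
print(np.round(monitor.get_obs()['joint_pos'],2))
```

```text
top 1039 [542.8 -15.4] 88 101 long axis deg -4.1
scene 740 [569.3  10.4] 168 67 long axis deg 63.1
t 12.45 tcp [0.5391 0.1032 0.0204] yaw -0.078 -> d [  3.73  -0.96 -12.97] wz -0.001 F [-0.2 -0.3  0.2] grip 0.05
tcp gauge [-0.1154  0.0926]
[ 0.19  0.52 -0.18  0.88 -0.    1.84]
```

arm_command(
  increments=[
    {"dx":1,"dy":0,"dz":0,"wx":0,"wy":0,"wz":0,"grip":5},
    {"dx":2,"dy":-1,"dz":-3,"wx":0,"wy":0,"wz":0,"grip":5},
    {"dx":2,"dy":-4,"dz":-7,"wx":0,"wy":0,"wz":-0.14,"grip":5},
    {"dx":1,"dy":-7,"dz":-10,"wx":0,"wy":0,"wz":-0.28,"grip":6},
    {"dx":-1,"dy":-8,"dz":-10,"wx":0,"wy":0,"wz":-0.42,"grip":7},
    {"dx":-3,"dy":-8,"dz":-10,"wx":0,"wy":0,"wz":-0.56,"grip":8},
    {"dx":-5,"dy":-8,"dz":-10,"wx":0,"wy":0,"wz":-0.7,"grip":8},
    {"dx":-7,"dy":-8,"dz":-10,"wx":0,"wy":0,"wz":-0.84,"grip":8},
    {"dx":-8.7,"dy":-8,"dz":-10,"wx":0,"wy":0,"wz":-0.98,"grip":8},
    {"dx":-8.7,"dy":-8,"dz":-10,"wx":0,"wy":0,"wz":-1.12,"grip":8},
  ],
)

```text
clock: 13.45
eef_pos: [0.4524, 0.0223, 0.1205]
tool_rot: [0.259, 0.966, -0.0, 0.0]
ft_force: [0.9, 0.4, -0.8]
grip_width: 0.0801
grasp_force: 0.0
```

arm_command(
  increments=[
    {"dx":0,"dy":0,"dz":0,"wx":0,"wy":0,"wz":-0.14,"grip":8},
    {"dx":0,"dy":0,"dz":0,"wx":0,"wy":0,"wz":-0.28,"grip":8},
    {"dx":0,"dy":0,"dz":0,"wx":0,"wy":0,"wz":-0.42,"grip":8},
    {"dx":0,"dy":0,"dz":0,"wx":0,"wy":0,"wz":-0.45,"grip":8},
    {"dx":0,"dy":0,"dz":0,"wx":0,"wy":0,"wz":-0.45,"grip":8},
  ],
)

```text
clock: 13.95
eef_pos: [0.4527, 0.0239, 0.1204]
tool_rot: [0.039, 0.999, -0.0, 0.0]
ft_force: [0.7, -0.4, 0.5]
grip_width: 0.0802
grasp_force: 0.0
```

Run:
```python
from b import *
im=bl(); gg(-.195,.006,.02,1.494)
im,d,c=cam('top'); cv2.imwrite('pics/t3.png',cv2.resize(im[170:350,260:500,::-1],(800,600),interpolation=cv2.INTER_CUBIC))
```

```text
top 1692 [545.2  15.3] 150 100 long axis deg 85.8
scene 1762 [543.9  19.6] 154 102 long axis deg 84.9
t 14.05 tcp [0.4526 0.0237 0.1204] yaw 1.492 -> d [-0.05 -0.07 10.04] wz -0.002 F [-0.3 -0.7  0.2] grip 0.0797
tcp gauge [-0.1955  0.0067]
```

View pics/t3.png

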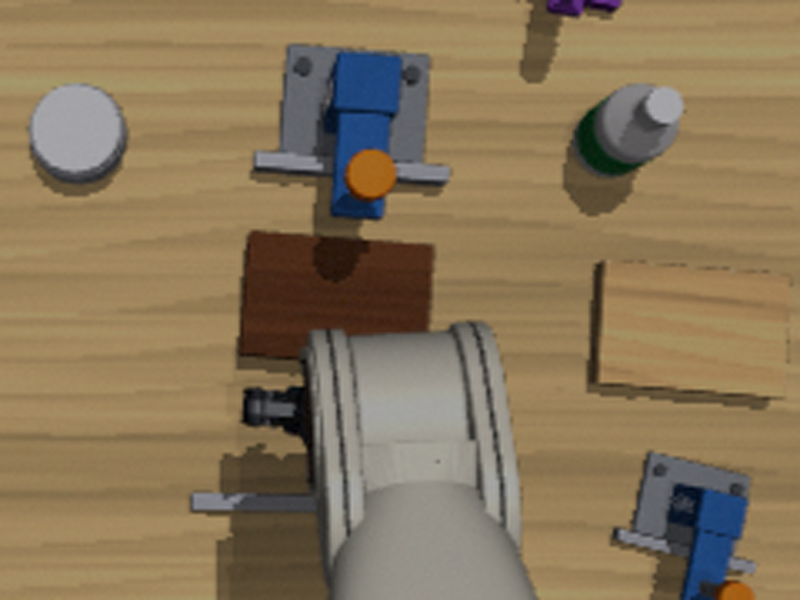

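The top crop shows the blank at (337,295), parallel to the fence and centred, about 53 mm in front of it. The gripper waits in front of it at (370,400). I'll descend and push it towards the fence.

arm_command(
  increments=[
    {"dx":0,"dy":0,"dz":4,"wx":0,"wy":0,"wz":0,"grip":8},
    {"dx":0,"dy":0,"dz":8,"wx":0,"wy":0,"wz":0,"grip":8},
    {"dx":0,"dy":0,"dz":9.8,"wx":0,"wy":0,"wz":0,"grip":8},
    {"dx":0,"dy":0,"dz":10,"wx":0,"wy":0,"wz":0,"grip":8},
    {"dx":-1.2,"dy":0,"dz":10,"wx":0,"wy":0,"wz":0,"grip":8},
    {"dx":-2.4,"dy":0,"dz":10,"wx":0,"wy":0,"wz":0,"grip":8},
    {"dx":-3.2,"dy":0,"dz":10,"wx":0,"wy":0,"wz":0,"grip":8},
    {"dx":-4,"dy":0,"dz":10,"wx":0,"wy":0,"wz":0,"grip":8},
    {"dx":-4.8,"dy":0,"dz":10,"wx":0,"wy":0,"wz":0,"grip":8},
    {"dx":-5.6,"dy":0,"dz":10,"wx":0,"wy":0,"wz":0,"grip":8},
  ],
)

```text
clock: 15.1
eef_pos: [0.5064, 0.0188, 0.0207]
tool_rot: [0.039, 0.999, 0.0, -0.002]
ft_force: [-6.3, -0.1, 5.2]
grip_width: 0.0798
grasp_force: 3.0
```

arm_command(
  increments=[
    {"dx":-0.6,"dy":0,"dz":0,"wx":0,"wy":0,"wz":0,"grip":8},
    {"dx":-1.2,"dy":0,"dz":0,"wx":0,"wy":0,"wz":0,"grip":8},
    {"dx":-1.7,"dy":0,"dz":0,"wx":0,"wy":0,"wz":0,"grip":8},
    {"dx":-2.1,"dy":0,"dz":0,"wx":0,"wy":0,"wz":0,"grip":8},
    {"dx":-2.3,"dy":0,"dz":0,"wx":0,"wy":0,"wz":0,"grip":8},
    {"dx":-2.5,"dy":0,"dz":0,"wx":0,"wy":0,"wz":0,"grip":8},
  ],
)

```text
clock: 15.7
eef_pos: [0.5321, 0.0169, 0.0205]
tool_rot: [0.039, 0.999, 0.0, -0.001]
ft_force: [-6.3, 0.5, 4.8]
grip_width: 0.08
grasp_force: 3.0
```

Run:
```python
from b import *
bl(); gg(-.111,.006,.02,1.494)
```

```text
top 599 [598.4  55.6] 60 99 long axis deg -4.8
scene 1583 [587.9  15.8] 157 115 long axis deg 81.5
t 15.8 tcp [0.5328 0.0168 0.0205] yaw 1.492 -> d [-0.41  0.01  0.05] wz -0.002 F [-4.7  0.2  4.3] grip 0.0801
tcp gauge [-0.115   0.0059]
```

arm_command(
  increments=[
    {"dx":-0.15,"dy":0,"dz":0,"wx":0,"wy":0,"wz":0,"grip":8},
    {"dx":-0.3,"dy":0,"dz":0,"wx":0,"wy":0,"wz":0,"grip":8},
    {"dx":-0.3,"dy":0,"dz":0,"wx":0,"wy":0,"wz":0,"grip":8},
  ],
)

```text
clock: 16.1
eef_pos: [0.5358, 0.0165, 0.0205]
tool_rot: [0.039, 0.999, 0.0, -0.0]
ft_force: [-4.6, 0.6, 4.2]
grip_width: 0.0803
grasp_force: 2.5
```

arm_command(
  increments=[
    {"dx":-0.15,"dy":0,"dz":0,"wx":0,"wy":0,"wz":0,"grip":8},
    {"dx":-0.15,"dy":0,"dz":0,"wx":0,"wy":0,"wz":0,"grip":8},
  ],
)

```text
clock: 16.3
eef_pos: [0.5363, 0.0165, 0.0203]
tool_rot: [0.039, 0.999, 0.0, -0.001]
ft_force: [-6.8, 0.7, 4.7]
grip_width: 0.0797
grasp_force: 3.5
```

arm_command(
  increments=[
    {"dx":-0.15,"dy":0,"dz":0,"wx":0,"wy":0,"wz":0,"grip":8},
    {"dx":-0.15,"dy":0,"dz":0,"wx":0,"wy":0,"wz":0,"grip":8},
  ],
)

```text
clock: 16.5
eef_pos: [0.5363, 0.0165, 0.0202]
tool_rot: [0.039, 0.999, 0.0, -0.003]
ft_force: [-10.6, 1.3, 7.5]
grip_width: 0.0796
grasp_force: 5.1
```

arm_command(
  increments=[
    {"dx":-0.15,"dy":0,"dz":0,"wx":0,"wy":0,"wz":0,"grip":8},
    {"dx":-0.15,"dy":0,"dz":0,"wx":0,"wy":0,"wz":0,"grip":8},
    {"dx":-0.15,"dy":0,"dz":0,"wx":0,"wy":0,"wz":0,"grip":8},
  ],
)

```text
clock: 16.8
eef_pos: [0.5363, 0.0165, 0.02]
tool_rot: [0.039, 0.999, 0.0, -0.004]
ft_force: [-13.6, 1.3, 10.7]
grip_width: 0.0799
grasp_force: 6.6
```

arm_command(
  increments=[
    {"dx":0.5,"dy":0,"dz":0,"wx":0,"wy":0,"wz":0,"grip":8},
    {"dx":1.5,"dy":0,"dz":0,"wx":0,"wy":0,"wz":0,"grip":8},
    {"dx":4.5,"dy":0,"dz":0,"wx":0,"wy":0,"wz":0,"grip":8},
    {"dx":7,"dy":0,"dz":-4,"wx":0,"wy":0,"wz":0,"grip":4},
    {"dx":9,"dy":0,"dz":-9,"wx":0,"wy":0,"wz":0,"grip":0},
    {"dx":12,"dy":0,"dz":-14,"wx":0,"wy":0,"wz":0,"grip":0},
    {"dx":12,"dy":0,"dz":-19,"wx":0,"wy":0,"wz":0,"grip":0},
    {"dx":12,"dy":0,"dz":-24,"wx":0,"wy":0,"wz":0,"grip":0},
    {"dx":12,"dy":0,"dz":-24,"wx":0,"wy":0,"wz":0,"grip":0},
  ],
)

```text
clock: 17.7
eef_pos: [0.4244, 0.0258, 0.2668]
tool_rot: [0.039, 0.999, 0.001, 0.007]
ft_force: [0.8, 0.4, 0.4]
grip_width: -0.0
grasp_force: 0.0
```

Run:
```python
from b import *
im=bl(); cv2.imwrite('pics/s4.png',cv2.resize(im[140:320,180:420,::-1],(800,600),interpolation=cv2.INTER_CUBIC))
im,d,c=cam('top'); cv2.imwrite('pics/t4.png',cv2.resize(im[170:290,290:450,::-1],(800,600),interpolation=cv2.INTER_CUBIC))
W=pts(d,c); B=blank(im,W)[1]; T=B[:,:2]-O; q=np.c_[T@X,T@Y]; print(np.percentile(q,[1,99],axis=0))
gg(-.025,0,.25,1.494)
```

```text
top 1779 [598.2  10.6] 150 100 long axis deg 85.6
scene 1520 [597.4  15.6] 158 102 long axis deg 86.0
[[-0.09880609 -0.06851176]
 [-0.00116599  0.07878595]]
t 17.85 tcp [0.4217 0.0256 0.2605] yaw 1.492 -> d [-20.14  -0.59   1.11] wz -0.002 F [-0.1  0.1 -0.3] grip 0.0
tcp gauge [-0.2264  0.0062]
```

View pics/t4.png

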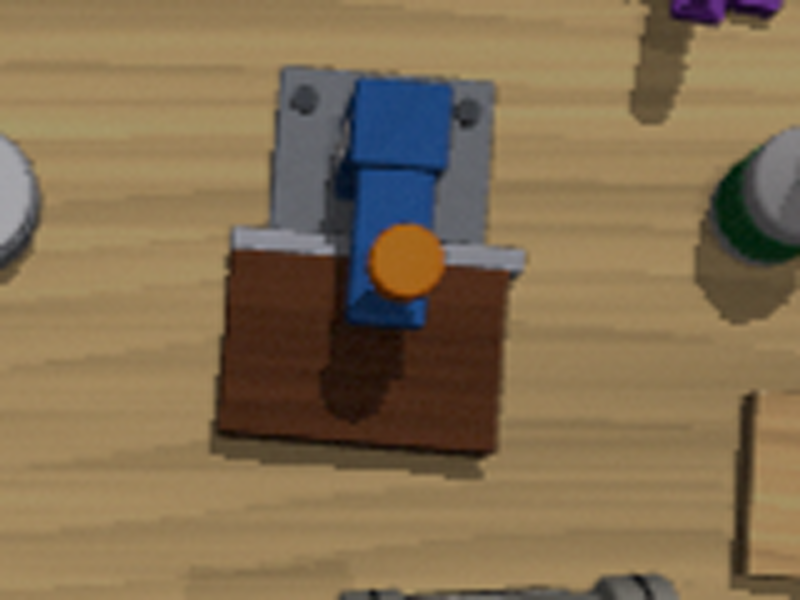

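View pics/s4.png

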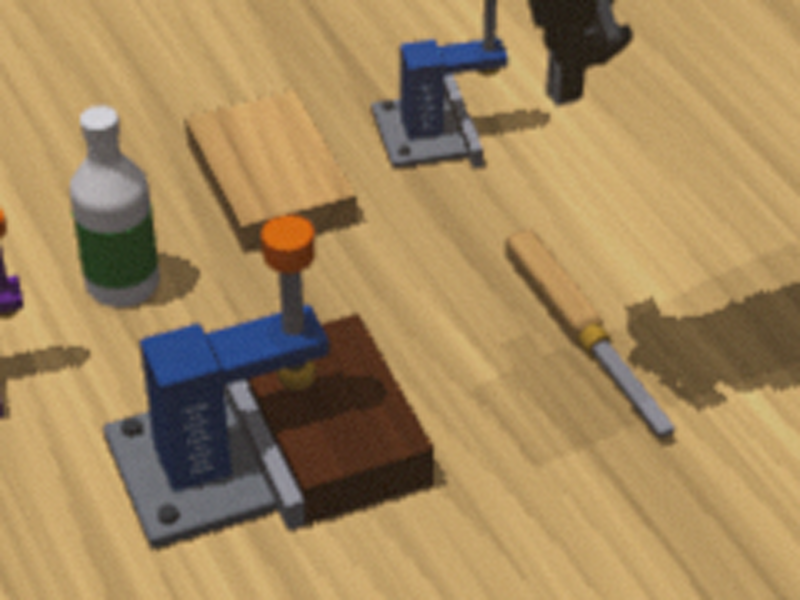

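Both views agree: the blank is flush on the fence, with its front edge at (220,435) to (495,450) in the top crop. In the scene crop the raised foot at (297,375) is clear above it, and the bottle, pale blank and gouge are untouched. Next I press the cap down.

arm_command(
  increments=[
    {"dx":-3,"dy":-0.1,"dz":0.3,"wx":0,"wy":0,"wz":0,"grip":0},
    {"dx":-7,"dy":-0.2,"dz":0.6,"wx":0,"wy":0,"wz":0,"grip":0},
    {"dx":-11,"dy":-0.3,"dz":1,"wx":0,"wy":0,"wz":0,"grip":0},
    {"dx":-15,"dy":-0.4,"dz":1,"wx":0,"wy":0,"wz":0,"grip":0},
    {"dx":-18.5,"dy":-0.5,"dz":1,"wx":0,"wy":0,"wz":0,"grip":0},
    {"dx":-20.1,"dy":-0.6,"dz":1,"wx":0,"wy":0,"wz":0,"grip":0},
    {"dx":-20.1,"dy":-0.6,"dz":1,"wx":0,"wy":0,"wz":0,"grip":0},
    {"dx":-20.1,"dy":-0.6,"dz":1,"wx":0,"wy":0,"wz":0,"grip":0},
  ],
)

```text
clock: 18.65
eef_pos: [0.6197, 0.0038, 0.2472]
tool_rot: [0.039, 0.999, -0.0, -0.003]
ft_force: [-0.6, -0.2, -1.2]
grip_width: 0.0
grasp_force: 0.0
```

Run:
```python
from b import *
gg(-.025,0,.215,1.494)
```

```text
t 18.65 tcp [0.6197 0.0038 0.2472] yaw 1.492 -> d [-0.25  0.04  3.22] wz -0.002 F [-0.6 -0.2 -1.2] grip 0.0
tcp gauge [-0.0273 -0.0003]
```

arm_command(
  increments=[
    {"dx":-0.2,"dy":0,"dz":0.8,"wx":0,"wy":0,"wz":0,"grip":0},
    {"dx":-0.2,"dy":0,"dz":1.8,"wx":0,"wy":0,"wz":0,"grip":0},
    {"dx":-0.2,"dy":0,"dz":2.6,"wx":0,"wy":0,"wz":0,"grip":0},
    {"dx":-0.2,"dy":0,"dz":3.0,"wx":0,"wy":0,"wz":0,"grip":0},
    {"dx":-0.2,"dy":0,"dz":3.3,"wx":0,"wy":0,"wz":0,"grip":0},
    {"dx":-0.2,"dy":0,"dz":3.3,"wx":0,"wy":0,"wz":0,"grip":0},
  ],
)

```text
clock: 19.25
eef_pos: [0.6226, 0.0037, 0.217]
tool_rot: [0.039, 0.999, -0.0, -0.0]
ft_force: [-0.6, -0.0, 0.6]
grip_width: 0.0001
grasp_force: 0.0
```

arm_command(
  increments=[
    {"dx":0,"dy":0,"dz":0.3,"wx":0,"wy":0,"wz":0,"grip":0},
    {"dx":0,"dy":0,"dz":0.6,"wx":0,"wy":0,"wz":0,"grip":0},
    {"dx":0,"dy":0,"dz":0.9,"wx":0,"wy":0,"wz":0,"grip":0},
    {"dx":0,"dy":0,"dz":1.2,"wx":0,"wy":0,"wz":0,"grip":0},
    {"dx":0,"dy":0,"dz":1.5,"wx":0,"wy":0,"wz":0,"grip":0},
    {"dx":0,"dy":0,"dz":1.8,"wx":0,"wy":0,"wz":0,"grip":0},
    {"dx":0,"dy":0,"dz":1.8,"wx":0,"wy":0,"wz":0,"grip":0},
  ],
)

```text
clock: 19.95
eef_pos: [0.6231, 0.0037, 0.1998]
tool_rot: [0.039, 0.999, 0.0, 0.001]
ft_force: [-0.4, -1.0, 2.8]
grip_width: -0.0002
grasp_force: 1.6
```

arm_command(
  increments=[
    {"dx":0,"dy":0,"dz":0.25,"wx":0,"wy":0,"wz":0,"grip":0},
    {"dx":0,"dy":0,"dz":0.5,"wx":0,"wy":0,"wz":0,"grip":0},
    {"dx":0,"dy":0,"dz":0.75,"wx":0,"wy":0,"wz":0,"grip":0},
    {"dx":0,"dy":0,"dz":1.0,"wx":0,"wy":0,"wz":0,"grip":0},
    {"dx":0,"dy":0,"dz":1.25,"wx":0,"wy":0,"wz":0,"grip":0},
    {"dx":0,"dy":0,"dz":1.4,"wx":0,"wy":0,"wz":0,"grip":0},
    {"dx":0,"dy":0,"dz":1.4,"wx":0,"wy":0,"wz":0,"grip":0},
  ],
)

```text
clock: 20.65
eef_pos: [0.6231, 0.0037, 0.1858]
tool_rot: [0.039, 0.999, 0.0, 0.0]
ft_force: [-1.1, 1.5, 4.1]
grip_width: -0.0001
grasp_force: 2.1
```

```bash
cat > f.py <<'E'
from b import *
for n in('scene',):
    im,d,c=cam(n); W=pts(d,c); h=cv2.cvtColor(im,cv2.COLOR_RGB2HSV)
    r=np.hypot(W[...,0]-.622,W[...,1]-.004)
    o=(h[...,0]<16)&(h[...,1]>200)&(h[...,2]>110)&(r<.035)&(W[...,2]>.12)
    print('cap z',o.sum(),np.percentile(W[o][:,2],[1,5,50,95,99]).round(4))
gg(-.025,0,.176,1.494)
E
python3 f.py
```

```text
cap z 58 [0.1801 0.1823 0.1846 0.1881 0.1892]
t 20.7 tcp [0.6231 0.0036 0.1858] yaw 1.492 -> d [0.11 0.02 0.98] wz -0.002 F [-0.5  0.3  3.8] grip 0.0
tcp gauge [-0.0239 -0.0002]
```

arm_command(
  increments=[
    {"dx":0,"dy":0,"dz":0.15,"wx":0,"wy":0,"wz":0,"grip":0},
    {"dx":0,"dy":0,"dz":0.3,"wx":0,"wy":0,"wz":0,"grip":0},
    {"dx":0,"dy":0,"dz":0.45,"wx":0,"wy":0,"wz":0,"grip":0},
    {"dx":0,"dy":0,"dz":0.6,"wx":0,"wy":0,"wz":0,"grip":0},
    {"dx":0,"dy":0,"dz":0.6,"wx":0,"wy":0,"wz":0,"grip":0},
  ],
)

```text
clock: 21.2
eef_pos: [0.6231, 0.0036, 0.1801]
tool_rot: [0.039, 0.999, -0.0, 0.001]
ft_force: [-1.8, -0.2, 5.6]
grip_width: -0.0
grasp_force: 3.1
```

arm_command(
  increments=[
    {"dx":0,"dy":0,"dz":0.15,"wx":0,"wy":0,"wz":0,"grip":0},
    {"dx":0,"dy":0,"dz":0.3,"wx":0,"wy":0,"wz":0,"grip":0},
    {"dx":0,"dy":0,"dz":0.3,"wx":0,"wy":0,"wz":0,"grip":0},
  ],
)

```text
clock: 21.5
eef_pos: [0.6231, 0.0036, 0.1775]
tool_rot: [0.039, 0.999, 0.0, 0.001]
ft_force: [-1.6, 0.4, 6.5]
grip_width: 0.0003
grasp_force: 3.7
```

```bash
python3 f.py; python3 f.py
```

```text
cap z 55 [0.1724 0.1736 0.1761 0.1803 0.1809]
t 21.55 tcp [0.6231 0.0037 0.1774] yaw 1.492 -> d [0.11 0.01 0.14] wz -0.002 F [-2.3  0.2  6.1] grip -0.0001
tcp gauge [-0.0239 -0.0002]
cap z 55 [0.1709 0.1717 0.1766 0.1793 0.1811]
t 21.6 tcp [0.6232 0.0036 0.1775] yaw 1.492 -> d [0.11 0.02 0.15] wz -0.002 F [-2.3  0.2  7.3] grip 0.0002
tcp gauge [-0.0239 -0.0002]
```

arm_command(
  increments=[
    {"dx":0,"dy":0,"dz":0.1,"wx":0,"wy":0,"wz":0,"grip":0},
    {"dx":0,"dy":0,"dz":0.17,"wx":0,"wy":0,"wz":0,"grip":0},
    {"dx":0,"dy":0,"dz":0.17,"wx":0,"wy":0,"wz":0,"grip":0},
  ],
)

```text
clock: 21.9
eef_pos: [0.6232, 0.0037, 0.1761]
tool_rot: [0.039, 0.999, 0.0, 0.001]
ft_force: [-3.3, -0.2, 8.0]
grip_width: -0.0003
grasp_force: 4.3
```

arm_command(
  increments=[
    {"dx":0,"dy":0,"dz":-0.3,"wx":0,"wy":0,"wz":0,"grip":0},
    {"dx":0,"dy":0,"dz":-2,"wx":0,"wy":0,"wz":0,"grip":0},
    {"dx":0,"dy":0,"dz":-5,"wx":0,"wy":0,"wz":0,"grip":0},
    {"dx":3,"dy":0,"dz":-8,"wx":0,"wy":0,"wz":0,"grip":0},
    {"dx":8,"dy":0,"dz":-9,"wx":0,"wy":0,"wz":0,"grip":0},
    {"dx":13,"dy":0,"dz":-9,"wx":0,"wy":0,"wz":0,"grip":0},
    {"dx":18,"dy":0,"dz":-9,"wx":0,"wy":0,"wz":0,"grip":0},
    {"dx":18,"dy":0,"dz":-9,"wx":0,"wy":0,"wz":0,"grip":0},
    {"dx":18,"dy":0,"dz":-9,"wx":0,"wy":0,"wz":0,"grip":0},
  ],
)

```text
clock: 22.8
eef_pos: [0.4424, 0.0179, 0.2646]
tool_rot: [0.039, 0.999, 0.0, 0.0]
ft_force: [-0.1, -0.6, 0.2]
grip_width: -0.0003
grasp_force: 0.0
```

```bash
python3 f.py
python3 - <<'E'
from b import *
im=bl(); cv2.imwrite('pics/s5.png',cv2.resize(im[180:300,200:360,::-1],(800,600),interpolation=cv2.INTER_CUBIC))
E
```

```text
cap z 128 [0.1707 0.1716 0.1751 0.1778 0.1787]
t 22.85 tcp [0.444  0.0179 0.2649] yaw 1.492 -> d [-1.785e+01  1.000e-02  8.910e+00] wz -0.002 F [ 0.4 -0.1  0.1] grip -0.0
tcp gauge [-2.036e-01  2.000e-04]
top 1786 [598.   10.8] 150 100 long axis deg 85.6
scene 1487 [597.3  16.6] 156 102 long axis deg 85.9
```

View pics/s5.png

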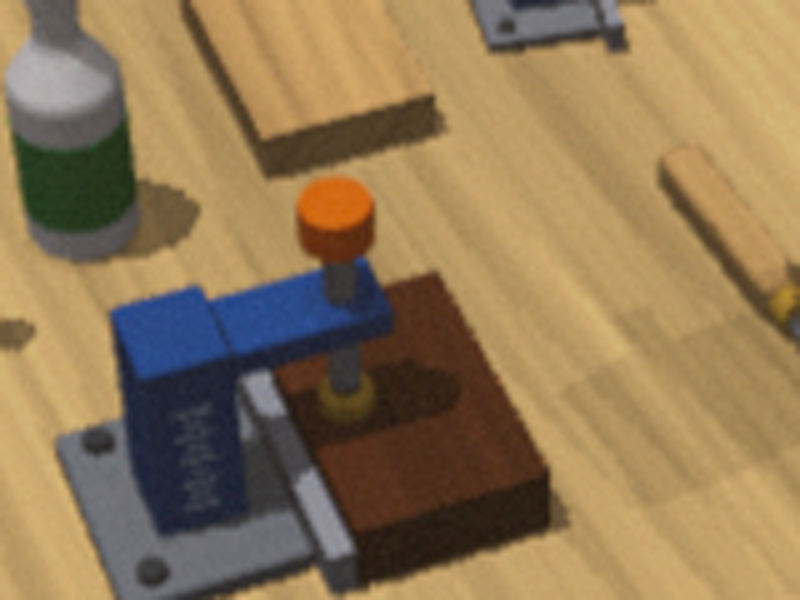

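The crop shows the brass foot at (348,397) standing on the blank and the cap at (336,215), with its top about 176 mm up. The blank is flush on the fence and the arm is clear, so I'm handing in.

```bash
python3 -c "
from workcell import job
print(job.job_done())"
```

```text
the job is handed in; nothing more can be done
None
```

I handed the job in at about 23 s; no verdict came back, but by my measurements the dark blank is flush on the fence and centred to about 5 mm, and the cap was pressed to 176 mm, which means the foot is pushed in about 6 mm.

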